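# Find the charged grinding jar by weight and lock it in the ball mill

## Robot

A 6-joint arm with a two-finger parallel gripper is mounted at the origin on a cart in front of the work surface, level with it; the furniture and walls round the work are solid. World frame = base frame: x ahead of the robot, y to its left, z up, the work surface at z = 0. Lengths are in m, angles in degrees, forces in N, time in s.
With the tool pointing down it reaches from about 0.35 to 0.875 m from the base axis. Payload 4.2 kg.
Tool frame: the origin (TCP) lies midway between the tips of the shut fingers; the grasp point (between the pads) lies 19 mm behind it; z points along the fingers, y is the direction in which the jaws open and shut (so a half turn about z gives the same grasp; the last joint's range is limited). The gripper opens to 87 mm and grips with 3 to 60 N. Pads are 19 mm wide; open, the fingers measure 117 mm over their backs; the gripper's body (75 mm by 190 mm) begins 51 mm behind the grasp point.
Start: joints at [89.931, 22.042, 0.453, 0, -68.411, -14.817], TCP at [0.161, 0.604, 0.223] pointing down, gripper open.
Joint ranges: [-179.83, 179.83], [-69.29, 118.12], [-61.27, 80.66], [-181.25, 117.63], [-171.15, -9.14], [-177.46, 177.46]. Speed limits (degrees/s): [159.86, 159.86, 180, 180, 180, 180].

## Interface

Orientations are given as a 3x3 rotation matrix whose columns are the frame's x, y, z axes.
In Python, from station import sense, capture, get_calibration, finish_job, spot_in, spot_point gives the robot as it stands.
- The arm moves only by the shell command python3 -m inch 'ROWS'. ROWS is JSON, a list of rows, each an object with "fingers": the finger opening in cm, from 0 to 8.7; "delta_pos": the shift along the tool's x, y, z in cm, a list of three; "spin": the turn about the tool's z in degrees. In form: [{"fingers": fingers, "delta_pos": [dx, dy, dz], "spin": spin}, ...]. A call has 1 to 20 rows; each row is the pose to reach, as a shift and turn from the pose commanded when the call began, along the tool's axes at that moment; what a row does not reach only later rows make up. A row lasts 1/10 s, in which the tool goes at most 50 mm and 8.59 degrees, less where a joint would pass 70% of its speed; a pose out of reach is approached as far as the arm can. A call with a gripper value outside its range is refused whole. The fingers move at their own pace and stop on an object; the grip force is fixed at half the most. Time passes only in rows, so rows that repeat a pose let the fingers close. It gives the time, the measured TCP pose, the force and the opening at its end, in the units of the state.
- sense(): the state, without advancing time (a new reading comes with each control period).
- capture(name): name is "scene" or "top"; returns the picture (420x560x3 uint8, red, green, blue); there is no depth.
- get_calibration(name): a dict with "K" (3x3 intrinsics, pixels), "T" (4x4, takes a point from camera to world coordinates). Camera axes: x right, y up, looking along -z (the intrinsics and any distortion apply to the point x, -y, -z); pixel columns grow to the right and rows downward; lengths in m; the calibration is good to about 2 mm. A picture is of the moment at which its call begins. get_calibration takes no time and is no camera call.
- finish_job(): hands the job in, once; it reports no verdict.
Trained networks look in the newest picture that a camera, given by its name, has taken for a name from the list of things; names that differ only in an ending like _2 or _b are one class to them, and where a whole thing is asked for, a point or a joint stands for the part that bears it (a point fixed in the world has none). Each returns a list of dicts, best first, with "conf" (0 to 1); they miss things now and then, are a little off and sometimes report something else, mostly with a low value. They report only what shows in the picture. A call takes as long as a camera call.
- spot_in(camera, target): "extent" ([left, top, right, bottom] as shares, 0 to 1, of the picture: columns of its width, rows of its height, round what is visible of it).
- spot_point(camera, target): "location" ([column, row] as shares, 0 to 1, of the picture: columns of its width, rows of its height: a listed point, or the origin of a listed thing).
The state is a dict: "time_s": time; "joints": joint angles; "joint_velocities": joint speeds; "effort": joint torques, N m; "tcp_pos": TCP position; "ee_rot": TCP orientation; "wrist_force": force on the tool from outside, world axes, zero at the start; "moment": the same for the moment, N m; "gripper_width": opening from 0.0 (shut) to 1.0 (fully open).
Only numpy, scipy, OpenCV 4.12 (cv2) and the standard library are available. Lean on these libraries where they do the work, as an engineer would, in place of code of your own. Each camera call takes 0.05 s, during which the arm holds its last target.

## Task

One of the three sealed grinding jars in the rack holds a heavy tungsten carbide ball, the other two only a light plastic one: lift them just clear, no more than a few centimetres, and feel which is heavy. Set the heavy jar in the bayonet seat of the mill, press it down against the spring and turn it clockwise until it locks, without forcing it; it must stay locked when let go. The light jars must not be carried off but left standing in the rack, jars kept upright throughout and the wash bottle, beaker and yellow-capped jar left alone.

Things in the scene. Friction and masses are not known exactly. Their poses are not given: they have to be found in the camera images.
- jar_a_mid (a point): centre (half-way up) of one of three outwardly identical sealed steel grinding jars, 44 mm in diameter, 95 mm tall, z up. Unseen inside each lies a loose 32 mm ball: tungsten carbide in one (jar and ball together 0.53 to 0.58 kg, 5.2 to 5.7 N), PTFE in the other two (0.31 to 0.36 kg, 3.1 to 3.5 N). Any of the three may be the heavy one
- jar_b_mid (a point): the same point of another such jar. All jars: knurled dark lid from 59 mm above the foot to the top, 44 mm across, good to grip, does not come off. Three bayonet lugs stand out from the foot, 120 degrees apart, one along the jar's own +x: 7 mm wide, reaching 27.5 mm from the axis, 8 to 14 mm above the foot, which tapers to 38 mm over its last 5 mm
- jar_c_mid (a point): the same point of the third such jar. On every lid three orange bars lie right above the three lugs, so the lugs' directions can be seen from above
- rack: fixed grey-blue block, 82 mm (its x) by 290 mm (its y) by 30 mm tall, origin under its centre. Three round pockets, 57 mm across and 18 mm deep, in a row along its y at -90, 0 and +90 mm; a jar stands in each
- rack_floor (a point): point on the rack's axis at the height of the pocket floors, 12 mm above the bench, axes as the rack's; the foot of a standing jar is at this height and its centre 47.5 mm above it
- mill: fixed bench ball mill: white housing 200 mm (its x) by 170 mm (its y) by 70 mm tall, origin under its centre, front with dial and switch towards -x
- seat_mouth (a point): centre of the mouth of the mill's jar seat, level with the top of the steel collar (74 mm outside), 105 mm above the bench; axes as the mill's. Mouth 48 mm wide, with three lug slots 120 degrees apart, each 27 degrees (12 mm) wide. The spindle with the collar is held by a brake, parked at any angle within 0.40 rad either way of one slot along +x; not reported
- seat_spring (a point): centre of the sprung floor of the seat when free, 9 mm below the mouth; it pushes up with 6.5 N plus 0.55 N per mm and bottoms hard 25 mm below the mouth. If the lugs miss the slots they rest on the collar with the foot 8 mm below the mouth: turn the jar under a light load (5 N) until it gives way, or look for the slots
- jar_locked (a point): where a locked jar's centre lies, 29.5 mm above the mouth (foot 18 mm below it). To lock: lugs in the slots, press the foot 22 to 25 mm below the mouth, turn 53 degrees clockwise seen from above (46 to 61 from mid-slot; hard stop at 62), let it rise 4 to 7 mm: the lugs enter pockets, marked by red dots on the collar. Let go elsewhere it does not lock
- wash_bottle: loose bystander: white wash bottle with blue cap and spout, 69x91x219 mm, origin under its centre
- beaker: loose bystander: clear beaker, 77 mm wide, 95 mm tall, origin under its centre
- yellow_jar: loose bystander: cream jar with a yellow cap, 66 mm wide, 118 mm tall, origin under its centre

How it is judged:
By the outcome, as a careful person would: the job done as asked, in the order asked, and still so for the second after the job is handed in, with the robot touching nothing.
It also fails if it takes over 67 s, if anything falls off the work surface, if the arm or the gripper's body presses on something with over 40 N, if the wrist force passes 120 N, or if a joint passes its speed limit or range.

## Working session

There is one attempt and no reset: what is moved stays moved. The work goes in short steps, Python scripts to look and compute and a shell command to move; the robot and the scene stay as the last step left them, time stands still between calls to the robot, and variables do not carry over. Pictures are saved under pics/ and viewed, and the job is handed in when it is done.

```bash
ls; mkdir -p pics
python3 - <<'E'
from station import *
import cv2,json
s=sense();print({k:(s[k] if not hasattr(s[k],'tolist') else s[k].tolist()) for k in s})
for n in("scene","top"):
    im=capture(n);cv2.imwrite(f"pics/{n}0.png",im[:,:,::-1]);c=get_calibration(n);print(n,c)
    for t in("jar_a_mid","rack","seat_mouth","mill","jar_locked"):
        print(t,[( [round(float(v),3) for v in d["location"]],round(d["conf"],2)) for d in spot_point(n,t)])
E
```

```text
pics
{'time_s': 0.0, 'joints': [89.93084327622194, 22.09252889313544, 0.3798598677044293, -0.02971126932118026, -68.41037648531021, -14.818435716822059], 'joint_velocities': [0.044961059848342776, 0.07048402375471385, -0.0026342446334482717, 0.019389609756640516, 0.07847385858532328, 0.07124942147168142], 'effort': [0.0016745335597079247, -39.066864252090454, 18.739723563194275, 4.219652563333511, 0.010846107616089284, -0.00019287334907858167], 'tcp_pos': [0.16038070041039423, 0.6034525341447411, 0.2214396520605794], 'ee_rot': [[0.9663825861658584, -0.25710788037864024, -0.000484770657441522], [-0.25710832382547266, -0.9663802049729117, -0.0021469178301387554], [8.351672535088417e-05, 0.002199382576149609, -0.9999975778676867]], 'wrist_force': [-0.3196419887403233, 0.21428800739978104, -0.2795305802986734], 'moment': [-0.0045437593476184085, 0.028636966424881987, 0.011483463603036575], 'gripper_width': 0.9978988910511635}
scene {'K': array([[525.60236541,   0.        , 279.47817449],
       [  0.        , 525.60236541, 213.42732402],
       [  0.        ,   0.        ,   1.        ]]
[... 371 characters left out ...]
0.42)]
mill [([0.565, 0.541], 0.56), ([0.388, 0.419], 0.48)]
jar_locked [([0.392, 0.402], 0.96)]
top {'K': array([[405.32181273,   0.        , 278.44554546],
       [  0.        , 405.32181273, 198.81171912],
       [  0.        ,   0.        ,   1.        ]]), 'T': array([[ 0.02339856,  0.9941663 , -0.10528945,  0.46346097],
       [-0.99963751,  0.02466935,  0.01078319, -0.08298171],
       [ 0.01331771,  0.10499897,  0.99438315,  0.93518959],
       [ 0.        ,  0.        ,  0.        ,  1.        ]])}
jar_a_mid [([0.682, 0.576], 0.73), ([0.283, 0.466], 0.28)]
rack [([0.6, 0.571], 0.9)]
seat_mouth [([0.297, 0.476], 0.91)]
mill [([0.316, 0.487], 0.83)]
jar_locked [([0.283, 0.471], 0.62)]
```

View pics/scene0.png

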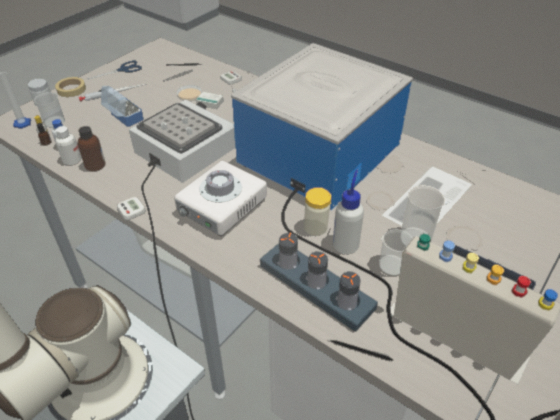

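View pics/top0.png

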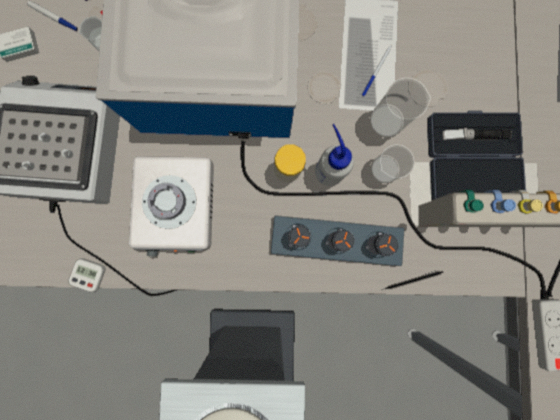

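The top view shows the rack with three jars near (297,237), (342,240) and (386,244). The mill seat is at about (167,201), with the yellow jar and wash bottle behind the rack. Next I'll measure these.

```bash
cat > h.py <<'E'
import numpy as np,cv2
from station import *
def ray(n,u,v):
    c=get_calibration(n);K=c["K"];T=np.array(c["T"])
    d=np.array([(u-K[0,2])/K[0,0],-(v-K[1,2])/K[1,1],-1.]);return T[:3,3],T[:3,:3]@d
def at(n,u,v,z):
    o,d=ray(n,u,v);return o+d*(z-o[2])/d[2]
def proj(n,p):
    c=get_calibration(n);K=c["K"];T=np.array(c["T"]);q=T[:3,:3].T@(np.array(p)-T[:3,3])
    return np.array([K[0,2]+K[0,0]*q[0]/-q[2],K[1,2]-K[1,1]*q[1]/-q[2]])
E
python3 - <<'E'
from h import *
W,H=560,420
im=cv2.imread("pics/top0.png")
a=cv2.resize(im[215:265,265:410],None,fx=5.5,fy=5.5,interpolation=cv2.INTER_CUBIC);cv2.imwrite("pics/z_rack.png",a)
a=cv2.resize(im[155:250,125:220],None,fx=6,fy=6,interpolation=cv2.INTER_CUBIC);cv2.imwrite("pics/z_mill.png",a)
im=cv2.imread("pics/scene0.png")
a=cv2.resize(im[155:235,170:270],None,fx=7,fy=7,interpolation=cv2.INTER_CUBIC);cv2.imwrite("pics/z_mill_s.png",a)
cap={n:capture(n) for n in("scene","top")}
for n in cap:
    for t in("wash_bottle","yellow_jar","beaker"):
        for d in spot_in(n,t)[:1]: print(n,t,d["conf"],[round(float(e*s)) for e,s in zip(d["extent"],(W,H,W,H))])
        for d in spot_point(n,t)[:1]: l=d["location"];print("  origin",at(n,l[0]*W,l[1]*H,0).round(3),d["conf"])
    for t,z in(("rack",0),("rack_floor",.012),("seat_mouth",.105),("mill",0),("jar_locked",.1345),("seat_spring",.096)):
        for d in spot_point(n,t)[:2]: l=d["location"];print(n,t,at(n,l[0]*W,l[1]*H,z).round(3),round(d["conf"],2))
    for t in("jar_a_mid","jar_b_mid","jar_c_mid"):
        for d in spot_point(n,t)[:3]: l=d["location"];print(n,t,at(n,l[0]*W,l[1]*H,.0595).round(3),round(d["conf"],2))
# orange
im=cv2.cvtColor(cap["top"],cv2.COLOR_RGB2HSV)
m=cv2.inRange(im,(4,130,100),(18,255,255));
for cx,cy in((298,237),(342,240),(386,244)):
    ys,xs=np.nonzero(m[cy-14:cy+14,cx-14:cx+14]);print(len(xs),at("top",xs.mean()+cx-14,ys.mean()+cy-14,.107).round(4))
E
```

```text
scene wash_bottle 0.66 [330, 168, 364, 255]
  origin [ 0.651 -0.193  0.   ] 0.65
scene yellow_jar 0.72 [300, 187, 330, 236]
  origin [ 0.639 -0.102  0.   ] 0.96
scene beaker 0.62 [381, 228, 412, 276]
  origin [ 0.643 -0.345  0.   ] 0.57
scene rack [ 0.46  -0.233  0.   ] 0.7
scene rack [0.639 0.242 0.   ] 0.27
scene rack_floor [ 0.479 -0.226  0.012] 0.95
scene seat_mouth [0.548 0.155 0.105] 0.61
scene mill [0.536 0.139 0.   ] 0.75
scene jar_locked [0.547 0.146 0.135] 0.88
scene seat_spring [0.54  0.136 0.096] 0.73
scene jar_a_mid [ 0.48  -0.225  0.06 ] 0.74
scene jar_a_mid [ 0.467 -0.311  0.06 ] 0.56
scene jar_a_mid [ 0.601 -0.356  0.059] 0.44
scene jar_b_mid [ 0.47  -0.229  0.06 ] 0.58
scene jar_b_mid [ 0.597 -0.134  0.06 ] 0.41
scene jar_c_mid [ 0.478 -0.136  0.06 ] 0.71
top wash_bottle 0.92 [315, 129, 354, 187]
  origin [ 0.639 -0.21   0.   ] 0.68
top yellow_jar 0.57 [270, 143, 306, 182]
  origin [ 0.629 -0.109  0.   ] 0.68
top beaker 0.93 [371, 142, 416, 184]
top rack [ 0.474 -0.229  0.   ] 0.87
top rack_floor [ 0.464 -0.231  0.012] 0.57
top seat_mouth [0.54  0.141 0.105] 0.93
top mill [0.541 0.144 0.   ] 0.81
top jar_locked [0.544 0.142 0.135] 0.56
top seat_spring [0.542 0.145 0.096] 0.64
top jar_b_mid [ 0.468 -0.225  0.06 ] 0.96
top jar_b_mid [0.551 0.154 0.06 ] 0.74
top jar_c_mid [ 0.48  -0.133  0.06 ] 0.61
41 [ 0.4764 -0.1377  0.107 ]
43 [ 0.4691 -0.2263  0.107 ]
42 [ 0.4635 -0.3166  0.107 ]
```

View pics/z_rack.png

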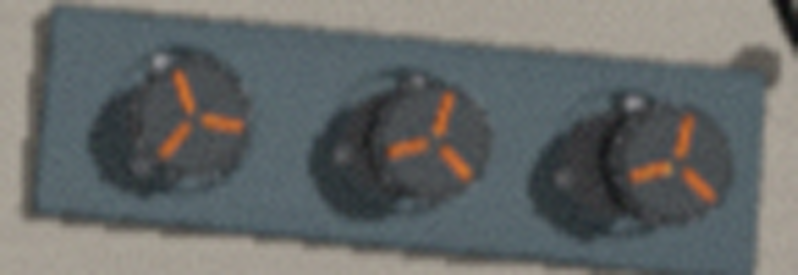

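View pics/z_mill.png

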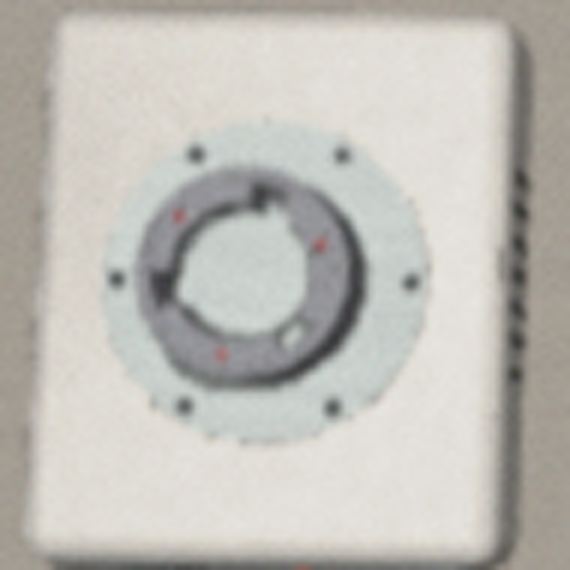

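View pics/z_mill_s.png

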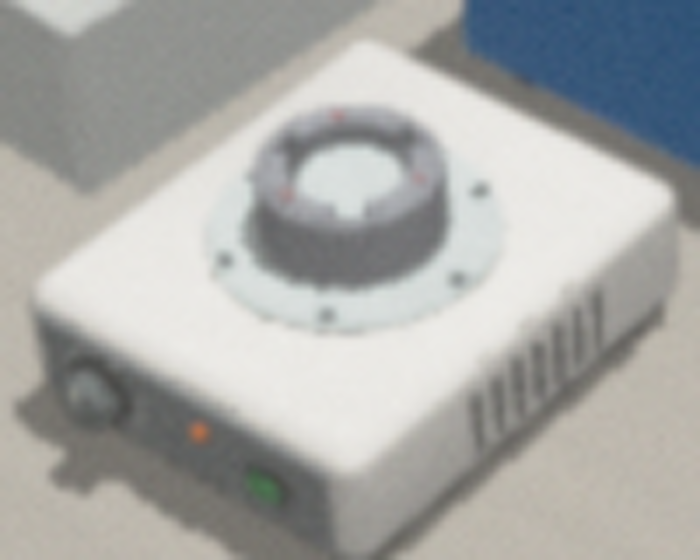

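Run:
```python
from h import *
np.set_printoptions(precision=4,suppress=True)
def P(x,y,x0,y0,f,z,n="top"): return at(n,(x+.5)/f-.5+x0,(y+.5)/f-.5+y0,z)[:2]
cen=P(246,274,125,155,6,.105)
dots=np.array([P(*p,125,155,6,.105) for p in((180,215),(320,243),(222,353))])
sl=np.array([P(*p,125,155,6,.105) for p in((265,195),(165,285),(293,335))])
def circ(p):
    A=np.c_[2*p,np.ones(3)];s=np.linalg.solve(A,(p**2).sum(1));return s[:2],np.sqrt(s[2]+s[:2]@s[:2])
print(cen,circ(dots),circ(sl))
c=circ(dots)[0]
for q in(dots,sl): print(np.degrees(np.arctan2(*(q-c).T[::-1])))
# scene dots
ds=np.array([P(*p,170,155,7,.105,"scene") for p in((337,116),(287,193),(420,178))]);print("scene dots",circ(ds),np.degrees(np.arctan2(*(ds-circ(ds)[0]).T[::-1])))
# mill corners at z=.07
mc=[P(*p,125,155,6,.07) for p in((62,18),(510,22),(500,548),(35,540))];print(mc,np.mean(mc,0))
d=np.array(mc[0])-mc[3];d2=np.array(mc[1])-mc[2];print("mill yaw",np.degrees(np.arctan2(d[1],d[0])),np.degrees(np.arctan2(d2[1],d2[0])))
# rack corners z=.03
rc=np.array([P(*p,265,215,5.5,.03) for p in((52,8),(765,72),(752,270),(35,212))]);print(rc,rc.mean(0));d=rc[0]-rc[1];e=rc[3]-rc[2];print("rack yaw (y)",np.degrees(np.arctan2(-d[0],d[1])),np.degrees(np.arctan2(-e[0],e[1])),np.linalg.norm(d))
# bars
L=[((195,118),((178,70),(243,128),(162,157))),((435,138),((451,95),(391,155),(470,180))),((680,160),((690,118),(633,179),(714,200)))]
for c,t in L:
    t=np.array([P(*p,265,215,5.5,.107) for p in t]);c0=t.mean(0);a=np.degrees(np.arctan2(*(t-c0).T[::-1]));print(c0,P(*c,265,215,5.5,.107),a,np.sort(a%120))
# same with scene orange
im=cv2.cvtColor(cv2.imread("pics/scene0.png"),cv2.COLOR_BGR2HSV);m=cv2.inRange(im,(4,130,100),(18,255,255))
n,l,s,ce=cv2.connectedComponentsWithStats(cv2.dilate(m,np.ones((3,3))))
for i in range(1,n):
    if s[i,4]>25: ys,xs=np.nonzero((l==i)&(m>0));print(ce[i],at("scene",xs.mean(),ys.mean(),.107))
for t,z,e in(("wash",.2,(340,158)),("yellow",.118,(291,160)),("beaker top",.095,(394,165))): print(t,at("top",*e,z))
```

```text
[0.5427 0.1394] (array([0.5436, 0.1414]), np.float64(0.02860430613573804)) (array([0.5432, 0.1399]), np.float64(0.027382143170185946))
[ 49.0169 -68.8861 170.4946]
[ -14.9778  102.1036 -138.408 ]
scene dots (array([0.5468, 0.1434]), np.float64(0.02871016628562026)) [ 52.3844 166.0864 -71.4443]
[array([0.6369, 0.2196]), array([0.6396, 0.0587]), array([0.4512, 0.0545]), array([0.4502, 0.2178])] [0.5445 0.1377]
mill yaw 0.5596181661332871 1.2913646291217764
[[ 0.5203 -0.0839]
 [ 0.5013 -0.3746]
 [ 0.4215 -0.3686]
 [ 0.438  -0.079 ]] [ 0.4703 -0.2265]
rack yaw (y) -3.7459966703795624 -3.2660941264098975 0.291326495792799
[ 0.4759 -0.1375] [ 0.476  -0.1377] [ 19.8425 -99.913  141.1558] [19.8425 20.087  21.1558]
[ 0.4688 -0.2277] [ 0.4707 -0.2268] [ -15.4715  105.3833 -137.3446] [102.6554 104.5285 105.3833]
[ 0.4627 -0.3175] [ 0.4648 -0.3178] [ -13.3272  107.2857 -133.6819] [106.3181 106.6728 107.2857]
[290.34 237.9 ] [ 0.4826 -0.1386  0.107 ]
[317.6351 256.8243] [ 0.4727 -0.2237  0.107 ]
[493.1618 278.5515] [ 0.6519 -0.5649  0.107 ]
[349.9146 277.3659] [ 0.4666 -0.3141  0.107 ]
wash [ 0.6199 -0.2029  0.2   ]
yellow [ 0.6306 -0.1157  0.118 ]
beaker top [ 0.6302 -0.3343  0.095 ]
```

```bash
python3 -m inch '[{"fingers":8.7,"delta_pos":[49.8,63.5,1],"spin":75},{"fingers":8.7,"delta_pos":[49.8,63.5,1],"spin":75},{"fingers":8.7,"delta_pos":[49.8,63.5,1],"spin":75},{"fingers":8.7,"delta_pos":[49.8,63.5,1],"spin":75},{"fingers":8.7,"delta_pos":[49.8,63.5,1],"spin":75},{"fingers":8.7,"delta_pos":[49.8,63.5,1],"spin":75},{"fingers":8.7,"delta_pos":[49.8,63.5,1],"spin":75},{"fingers":8.7,"delta_pos":[49.8,63.5,1],"spin":75},{"fingers":8.7,"delta_pos":[49.8,63.5,1],"spin":75},{"fingers":8.7,"delta_pos":[49.8,63.5,1],"spin":75},{"fingers":8.7,"delta_pos":[49.8,63.5,1],"spin":75},{"fingers":8.7,"delta_pos":[49.8,63.5,1],"spin":75},{"fingers":8.7,"delta_pos":[49.8,63.5,1],"spin":75},{"fingers":8.7,"delta_pos":[49.8,63.5,1],"spin":75},{"fingers":8.7,"delta_pos":[49.8,63.5,1],"spin":75},{"fingers":8.7,"delta_pos":[49.8,63.5,1],"spin":75},{"fingers":8.7,"delta_pos":[49.8,63.5,1],"spin":75},{"fingers":8.7,"delta_pos":[49.8,63.5,1],"spin":75}]'
cat > st.py <<'E'
from h import *
s=sense();R=np.array(s["ee_rot"]);print("t",round(s["time_s"],2),"tcp",np.round(s["tcp_pos"],4),"yaw",np.degrees(np.arctan2(R[1,0],R[0,0])).round(2),"z",R[:,2].round(4),"j",np.round(s["joints"],1),"F",np.round(s["wrist_force"],2),"M",np.round(s["moment"],3),"w",round(s["gripper_width"]*87,2))
E
python3 st.py
```

```text
time_s: 4.0
tcp_pos: [0.4787, -0.139, 0.212]
ee_rot: [[-0.001, -1.0, -0.001], [-1.0, 0.001, 0.0], [-0.0, 0.001, -1.0]]
wrist_force: [-0.8, 0.2, -0.3]
gripper_width: 1.0
t 4.0 tcp [ 0.4787 -0.139   0.212 ] yaw -90.08 z [-1.e-03  1.e-04 -1.e+00] j [  2.5  10.2 -17.8  -0.  -62.1  -2.6] F [-0.8   0.17 -0.35] M [ 0.123 -0.041  0.025] w 86.98
```

Run:
```python
from h import *
t=np.array(sense()["tcp_pos"])
for n in("scene","top"):
    im=capture(n)[:,:,::-1].copy();p=proj(n,t);print(n,p,proj(n,t+[.0435,0,0]),proj(n,t-[.0435,0,0]))
    x,y=int(p[0])-45,int(p[1])-45;a=cv2.resize(im[y:y+110,x:x+100],None,fx=5.4,fy=5.4,interpolation=cv2.INTER_CUBIC)
    for k,c in((0,(0,0,255)),(.0435,(0,255,0)),(-.0435,(255,0,0))):
        q=(proj(n,t+[k,0,0])-[x,y]+.5)*5.4;cv2.circle(a,(int(q[0]),int(q[1])),3,c,-1)
    cv2.imwrite(f"pics/g_{n}.png",a)
```

```text
scene [289.95767017 206.28549354] [301.42321932 195.82893913] [277.99147694 217.1986342 ]
top [304.67939969 233.73456456] [305.08219666 209.36741629] [304.27145498 258.41312486]
```

View pics/g_scene.png

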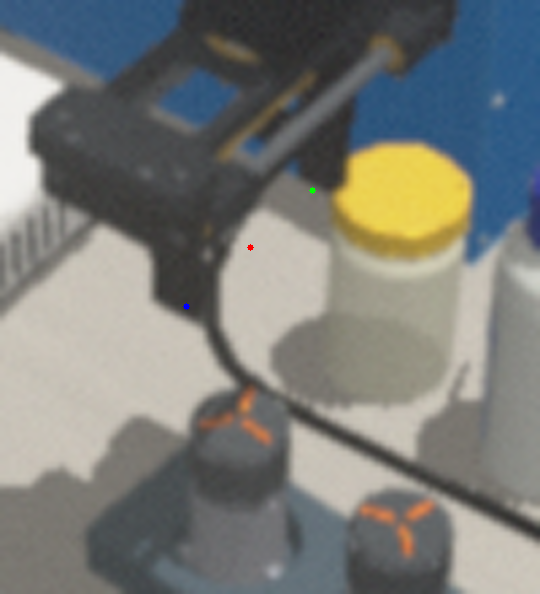

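View pics/g_top.png

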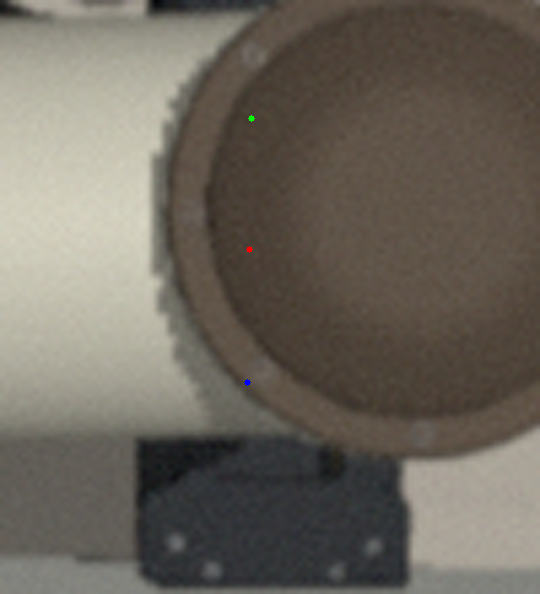

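```bash
python3 -m inch '[{"fingers":8.7,"delta_pos":[0,0,4],"spin":0},{"fingers":8.7,"delta_pos":[0,0,8],"spin":0},{"fingers":8.7,"delta_pos":[0,0,11],"spin":0},{"fingers":7,"delta_pos":[0,0,13],"spin":0},{"fingers":6,"delta_pos":[0,0,14.1],"spin":0},{"fingers":5.2,"delta_pos":[0,0,14.1],"spin":0},{"fingers":5.2,"delta_pos":[0,0,14.1],"spin":0},{"fingers":5.2,"delta_pos":[0,0,14.1],"spin":0}]'; python3 st.py
```

```text
time_s: 4.9
tcp_pos: [0.4798, -0.1373, 0.073]
ee_rot: [[0.003, -1.0, 0.003], [-1.0, -0.003, -0.0], [0.0, -0.003, -1.0]]
wrist_force: [1.4, 0.1, 0.8]
gripper_width: 0.648
t 4.9 tcp [ 0.4798 -0.1373  0.073 ] yaw -89.83 z [ 3.1e-03 -1.0e-04 -1.0e+00] j [  2.7  19.6 -28.4   0.  -41.8  -2.6] F [1.37 0.07 0.75] M [ 0.082 -0.077 -0.029] w 56.37
```

```bash
python3 -m inch '[{"fingers":4.9,"delta_pos":[0,0,0],"spin":0},{"fingers":4.7,"delta_pos":[0,0,0],"spin":0},{"fingers":4.7,"delta_pos":[0,0,0],"spin":0}]'; python3 st.py; python3 -m inch '[{"fingers":4.6,"delta_pos":[0,0,0],"spin":0},{"fingers":4.5,"delta_pos":[0,0,0],"spin":0},{"fingers":4.5,"delta_pos":[0,0,0],"spin":0}]'; python3 st.py
```

```text
time_s: 5.2
tcp_pos: [0.4783, -0.1377, 0.0719]
ee_rot: [[0.002, -1.0, -0.0], [-1.0, -0.002, 0.0], [-0.0, 0.0, -1.0]]
wrist_force: [-1.2, 0.5, 1.1]
gripper_width: 0.55
t 5.2 tcp [ 0.4783 -0.1377  0.0719] yaw -89.9 z [-3.e-04  0.e+00 -1.e+00] j [  2.7  19.7 -28.5  -0.  -41.9  -2.6] F [-1.18  0.46  1.1 ] M [0.117 0.353 0.001] w 47.89
time_s: 5.5
tcp_pos: [0.4779, -0.1377, 0.0714]
ee_rot: [[0.002, -1.0, -0.002], [-1.0, -0.002, -0.0], [0.0, 0.002, -1.0]]
wrist_force: [-2.3, -0.2, 2.4]
gripper_width: 0.522
t 5.5 tcp [ 0.4779 -0.1377  0.0714] yaw -89.9 z [-0.0017 -0.     -1.    ] j [  2.7  19.7 -28.5  -0.  -41.9  -2.6] F [-2.31 -0.24  2.44] M [ 0.081  0.748 -0.043] w 45.45
```

```bash
python3 -m inch '[{"fingers":4.6,"delta_pos":[0,0.1,0],"spin":0},{"fingers":4.5,"delta_pos":[0,0.1,0],"spin":0}]'; python3 st.py; python3 -m inch '[{"fingers":4.3,"delta_pos":[0,0,0],"spin":0},{"fingers":4.0,"delta_pos":[0,0,0],"spin":0},{"fingers":4.0,"delta_pos":[0,0,0],"spin":0},{"fingers":4.0,"delta_pos":[0,0,0],"spin":0}]'; python3 st.py
```

```text
time_s: 5.7
tcp_pos: [0.4776, -0.1376, 0.0714]
ee_rot: [[0.002, -1.0, -0.0], [-1.0, -0.002, 0.0], [-0.0, 0.0, -1.0]]
wrist_force: [-2.0, -0.2, -0.2]
gripper_width: 0.52
t 5.7 tcp [ 0.4776 -0.1376  0.0714] yaw -89.89 z [-1.e-04  0.e+00 -1.e+00] j [  2.7  19.6 -28.6  -0.  -41.7  -2.6] F [-2.04 -0.23 -0.18] M [ 0.003  0.392 -0.011] w 45.28
time_s: 6.1
tcp_pos: [0.4772, -0.1376, 0.0715]
ee_rot: [[0.002, -1.0, -0.001], [-1.0, -0.002, -0.0], [0.0, 0.001, -1.0]]
wrist_force: [-3.2, -0.1, 2.4]
gripper_width: 0.501
t 6.1 tcp [ 0.4772 -0.1376  0.0715] yaw -89.89 z [-0.0011 -0.     -1.    ] j [  2.7  19.6 -28.6  -0.  -41.8  -2.6] F [-3.25 -0.13  2.42] M [ 0.025  1.124 -0.008] w 43.63
```

```bash
python3 -m inch '[{"fingers":4.0,"delta_pos":[0,0.1,0],"spin":0},{"fingers":4.0,"delta_pos":[0,0.1,-0.4],"spin":0},{"fingers":4.0,"delta_pos":[0,0.1,-0.8],"spin":0},{"fingers":4.0,"delta_pos":[0,0.1,-1.4],"spin":0},{"fingers":4.0,"delta_pos":[0,0.1,-2.0],"spin":0},{"fingers":4.0,"delta_pos":[0,0.1,-2.3],"spin":0},{"fingers":4.0,"delta_pos":[0,0.1,-2.3],"spin":0},{"fingers":4.0,"delta_pos":[0,0.1,-2.3],"spin":0},{"fingers":4.0,"delta_pos":[0,0.1,-2.3],"spin":0}]'; python3 st.py; python3 -m inch '[{"fingers":4.0,"delta_pos":[0,0,0],"spin":0},{"fingers":4.0,"delta_pos":[0,0,0],"spin":0}]'; python3 st.py
python3 - <<'E'
from h import *
im=capture("scene")[:,:,::-1];cv2.imwrite("pics/lift1.png",cv2.resize(im[170:330,230:400],None,fx=3.5,fy=3.5))
E
```

```text
time_s: 7.0
tcp_pos: [0.4764, -0.1376, 0.0943]
ee_rot: [[0.002, -1.0, -0.001], [-1.0, -0.002, 0.0], [-0.0, 0.001, -1.0]]
wrist_force: [0.3, -0.1, -5.2]
gripper_width: 0.501
t 7.0 tcp [ 0.4764 -0.1376  0.0943] yaw -89.89 z [-6.e-04  1.e-04 -1.e+00] j [  2.7  17.6 -27.3  -0.  -45.1  -2.6] F [ 0.3  -0.13 -5.15] M [ 0.077 -0.041  0.032] w 43.56
time_s: 7.2
tcp_pos: [0.4766, -0.1376, 0.0944]
ee_rot: [[0.002, -1.0, -0.0], [-1.0, -0.002, -0.0], [0.0, 0.0, -1.0]]
wrist_force: [-0.2, 0.4, -5.9]
gripper_width: 0.498
t 7.2 tcp [ 0.4766 -0.1376  0.0944] yaw -89.89 z [-4.e-04 -0.e+00 -1.e+00] j [  2.7  17.7 -27.3  -0.  -45.1  -2.6] F [-0.17  0.41 -5.91] M [ 0.064 -0.016  0.011] w 43.36
```

View pics/lift1.png

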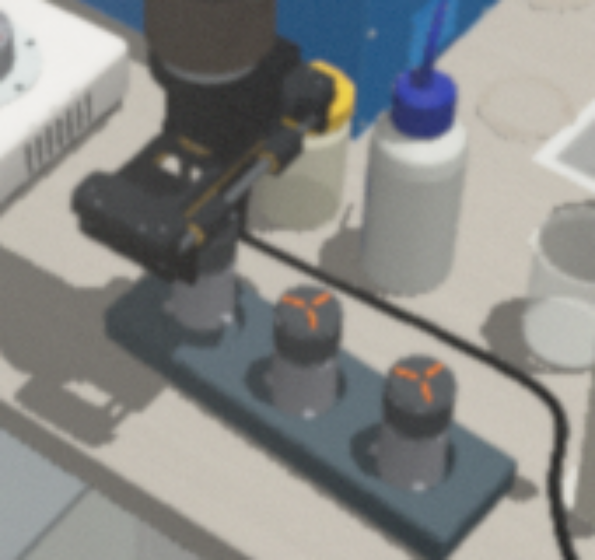

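```bash
for i in 1 2 3; do python3 -m inch '[{"fingers":4.0,"delta_pos":[0,0,0],"spin":0}]' >/dev/null; python3 st.py | grep -o 'F.*M'; done
python3 - <<'E'
from h import *
from scipy.optimize import least_squares
from scipy.ndimage import map_coordinates
np.set_printoptions(precision=4,suppress=True)
im=cv2.imread("pics/top0.png");g=cv2.GaussianBlur(cv2.cvtColor(im,cv2.COLOR_BGR2GRAY).astype(float),(0,0),.7)
for n,f in(("top","top0"),("scene","scene0")):
    g=cv2.GaussianBlur(cv2.cvtColor(cv2.imread(f"pics/{f}.png"),cv2.COLOR_BGR2GRAY).astype(float),(0,0),.6)
    c0=np.array([.543,.140]) if n=="top" else np.array([.547,.143])
    th=np.arange(0,2*np.pi,np.pi/90)
    def edge(p,r,z):
        q=np.array([proj(n,[p[0]+r*np.cos(t),p[1]+r*np.sin(t),z]) for t in th]);return map_coordinates(g,[q[:,1],q[:,0]],order=1)
    # outer: contrast between r+2.0mm and r-2mm ; mouth inner: same
    from itertools import product
    for name,r,sg in(("outer",.037,1),("mouth",.024,-1)):
        best=[]
        for dx,dy in product(np.arange(-8,8.1,.5),repeat=2):
            p=c0+np.array([dx,dy])/1000
            d=np.clip(sg*(edge(p,r+.002,.105)-edge(p,r-.002,.105)),0,60);best.append((d.mean(),*p))
        best.sort(reverse=True);w=np.array(best[:8]);print(n,name,w[0],w.mean(0))
E
```

```text
F [ 0.38  0.63 -5.66] M
F [ 0.42 -1.37 -5.6 ] M
F [-0.96  0.59 -5.6 ] MTraceback (most recent call last):
  File "<stdin>", line 18, in <module>
  File "<stdin>", line 11, in edge
  File "h.py", line 9, in proj
    c=get_calibration(n);K=c["K"];T=np.array(c["T"]);q=T[:3,:3].T@(np.array(p)-T[:3,3])
ValueError: time passes only in moves, steps and waits
```

```bash
cat > h.py <<'E'
import numpy as np,cv2,functools
from station import *
@functools.lru_cache(None)
def cal(n):
    c=get_calibration(n);return np.array(c["K"]),np.array(c["T"])
def ray(n,u,v):
    K,T=cal(n);d=np.array([(u-K[0,2])/K[0,0],-(v-K[1,2])/K[1,1],-1.]);return T[:3,3],T[:3,:3]@d
def at(n,u,v,z):
    o,d=ray(n,u,v);return o+d*(z-o[2])/d[2]
def proj(n,p):
    K,T=cal(n);q=T[:3,:3].T@(np.array(p)-T[:3,3])
    return np.array([K[0,2]+K[0,0]*q[0]/-q[2],K[1,2]-K[1,1]*q[1]/-q[2]])
E
cat > fit.py <<'E'
from h import *
from itertools import product
from scipy.ndimage import map_coordinates
np.set_printoptions(precision=4,suppress=True)
th=np.arange(0,2*np.pi,np.pi/60)
def fit(n,f,c0,z,r,sg):
    g=cv2.GaussianBlur(cv2.cvtColor(cv2.imread(f"pics/{f}.png"),cv2.COLOR_BGR2GRAY).astype(float),(0,0),.6)
    def edge(p,r):
        q=np.array([proj(n,[p[0]+r*np.cos(t),p[1]+r*np.sin(t),z]) for t in th]);return map_coordinates(g,[q[:,1],q[:,0]],order=1)
    best=[]
    for dx,dy in product(np.arange(-7,7.1,.5),repeat=2):
        p=np.array(c0)+np.array([dx,dy])/1000
        d=np.clip(sg*(edge(p,r+.002)-edge(p,r-.002)),0,60);best.append((d.mean(),*p))
    best.sort(reverse=True);w=np.array(best[:8]);print(n,w[0],w.mean(0))
if __name__=="__main__":
    for n,c in(("top",(.543,.14)),("scene",(.547,.143))):
        fit(n,n+"0",c,.105,.037,1);fit(n,n+"0",c,.105,.024,-1);fit(n,n+"0",c,.105,.024,1)
    for n,o in(("top",0),("scene",.005)):
        for c in((.477,-.138),(.470,-.227),(.464,-.317)): print("lid",end=" ");fit(n,n+"0",(c[0]+o,c[1]),.107,.022,1)
E
python3 fit.py
```

```text
top [39.9117  0.5405  0.137 ] [39.5928  0.5405  0.1369]
top [26.3765  0.5465  0.141 ] [26.2107  0.542   0.1399]
top [10.3571  0.5435  0.143 ] [10.156   0.5435  0.1433]
scene [19.239  0.542  0.14 ] [19.185   0.5423  0.14  ]
scene [18.7941  0.54    0.136 ] [17.8056  0.541   0.1361]
scene [12.9159  0.554   0.15  ] [12.6248  0.5534  0.1497]
lid top [ 8.3681  0.477  -0.138 ] [ 8.3042  0.4769 -0.1381]
lid top [ 8.9294  0.4695 -0.226 ] [ 8.7454  0.4696 -0.2261]
lid top [ 9.1241  0.4635 -0.316 ] [ 8.9732  0.4638 -0.316 ]
lid scene [17.1324  0.475  -0.137 ] [16.9226  0.4754 -0.1369]
lid scene [20.9521  0.4685 -0.227 ] [20.7902  0.4684 -0.2269]
lid scene [27.6042  0.4625 -0.316 ] [27.3735  0.4627 -0.3161]
```

Run:
```python
from h import *
np.set_printoptions(precision=4,suppress=True)
def circ(p):
    A=np.c_[2*p,np.ones(3)];s=np.linalg.solve(A,(p**2).sum(1));return s[:2],np.sqrt(s[2]+s[:2]@s[:2])
for n,x0,y0,f,D in(("top",125,155,6,((180,215),(320,243),(222,353))),("scene",170,155,7,((337,116),(287,193),(420,178)))):
    im=cv2.imread(f"pics/{n}0.png").astype(float);red=im[:,:,2]-np.maximum(im[:,:,0],im[:,:,1])
    P=[]
    for d in D:
        u,v=int(round(d[0]/f+x0-.4)),int(round(d[1]/f+y0-.4));w=red[v-3:v+4,u-3:u+4];w=np.clip(w-np.median(w)-8,0,None)
        yy,xx=np.mgrid[v-3:v+4,u-3:u+4];P.append(at(n,(w*xx).sum()/w.sum(),(w*yy).sum()/w.sum(),.105)[:2]);
    P=np.array(P);c,r=circ(P);print(n,c,r,P.mean(0),np.degrees(np.arctan2(*(P-P.mean(0)).T[::-1]))%120)
```

```text
top [0.5433 0.1415] 0.028762965002360474 [0.5435 0.1414] [49.7501 50.4923 50.2175]
scene [0.5467 0.1441] 0.02902553451320893 [0.5463 0.1443] [50.2257 49.0066 48.7088]
```

Jar 1 weighs about 5.3 N after subtracting the bias, so it's the heavy one. Its position agrees with both the top camera fit and the grip. I'll carry it above the seat with the lugs turned to the slots, a clockwise turn of about 37°.

```bash
python3 -m inch '[{"fingers":4,"delta_pos":[0,0,-2],"spin":0},{"fingers":4,"delta_pos":[0,0,-4.5],"spin":0},{"fingers":4,"delta_pos":[0,0,-7.5],"spin":0},{"fingers":4,"delta_pos":[-1,-0.2,-9.8],"spin":2},{"fingers":4,"delta_pos":[-3,-0.7,-10.6],"spin":5},{"fingers":4,"delta_pos":[-6,-1.4,-10.6],"spin":9},{"fingers":4,"delta_pos":[-9.5,-2.3,-10.6],"spin":13},{"fingers":4,"delta_pos":[-13,-3.1,-10.6],"spin":17},{"fingers":4,"delta_pos":[-16.5,-4,-10.6],"spin":22},{"fingers":4,"delta_pos":[-20,-4.8,-10.6],"spin":27},{"fingers":4,"delta_pos":[-23,-5.5,-10.6],"spin":31},{"fingers":4,"delta_pos":[-25.5,-6.1,-10.6],"spin":35},{"fingers":4,"delta_pos":[-27,-6.5,-10.6],"spin":37.2},{"fingers":4,"delta_pos":[-27.9,-6.7,-10.6],"spin":37.2},{"fingers":4,"delta_pos":[-27.9,-6.7,-10.6],"spin":37.2},{"fingers":4,"delta_pos":[-27.9,-6.7,-10.6],"spin":37.2},{"fingers":4,"delta_pos":[-27.9,-6.7,-10.6],"spin":37.2}]'; python3 st.py
python3 - <<'E'
from h import *
im=capture("scene")[:,:,::-1];cv2.imwrite("pics/over.png",cv2.resize(im[80:240,150:320],None,fx=3.5,fy=3.5,interpolation=cv2.INTER_CUBIC))
im=capture("top")[:,:,::-1];cv2.imwrite("pics/overt.png",cv2.resize(im[140:260,110:420],None,fx=2.5,fy=2.5,interpolation=cv2.INTER_CUBIC))
E
```

```text
time_s: 9.25
tcp_pos: [0.5428, 0.1406, 0.2005]
ee_rot: [[-0.604, -0.797, -0.001], [-0.797, 0.604, -0.0], [0.001, 0.0, -1.0]]
wrist_force: [-0.2, 0.5, -5.5]
gripper_width: 0.499
t 9.25 tcp [0.5428 0.1406 0.2005] yaw -127.12 z [-5.e-04 -3.e-04 -1.e+00] j [ 31.1  16.8 -10.6  -0.  -62.6 -68.2] F [-0.21  0.49 -5.5 ] M [ 0.101 -0.087  0.048] w 43.45
```

View pics/over.png

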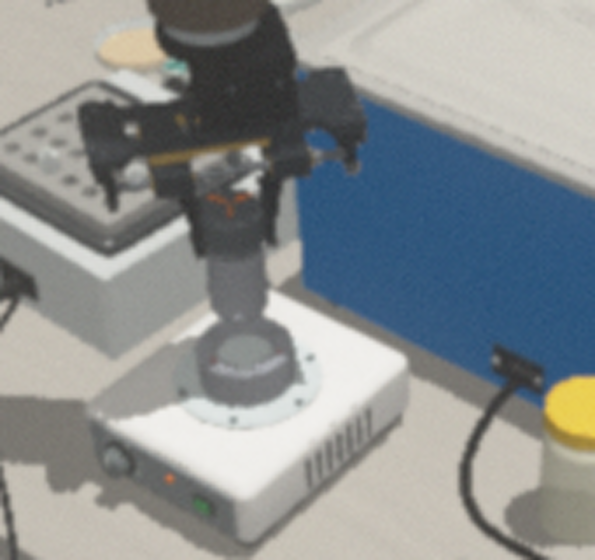

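View pics/overt.png

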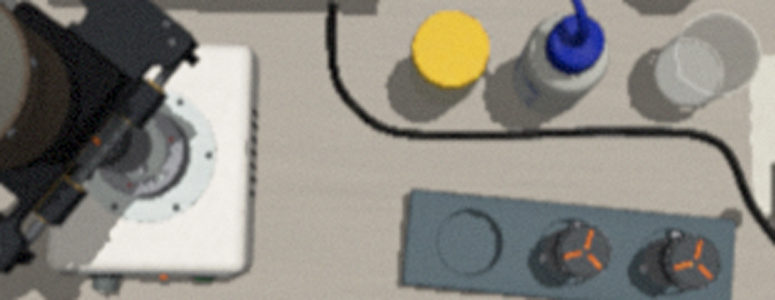

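```bash
python3 -m inch '[{"fingers":4,"delta_pos":[-0.1,0,1],"spin":0},{"fingers":4,"delta_pos":[-0.1,0,2],"spin":0},{"fingers":4,"delta_pos":[-0.1,0,3],"spin":0},{"fingers":4,"delta_pos":[-0.1,0,3.4],"spin":0},{"fingers":4,"delta_pos":[-0.1,0,3.8],"spin":0},{"fingers":4,"delta_pos":[-0.1,0,4.2],"spin":0},{"fingers":4,"delta_pos":[-0.1,0,4.2],"spin":0}]'; python3 st.py
```

```text
time_s: 10.05
tcp_pos: [0.5435, 0.1423, 0.158]
ee_rot: [[-0.603, -0.798, -0.001], [-0.798, 0.603, -0.0], [0.001, 0.001, -1.0]]
wrist_force: [-0.3, -0.2, -5.6]
gripper_width: 0.501
t 10.05 tcp [0.5435 0.1423 0.158 ] yaw -127.09 z [-1.e-03 -4.e-04 -1.e+00] j [ 31.2  19.1 -13.9  -0.  -57.  -68.3] F [-0.28 -0.16 -5.62] M [ 0.057 -0.061 -0.005] w 43.61
```

```bash
python3 -m inch '[{"fingers":4,"delta_pos":[0,0,0.1],"spin":0},{"fingers":4,"delta_pos":[0,0,0.2],"spin":0},{"fingers":4,"delta_pos":[0,0,0.3],"spin":0},{"fingers":4,"delta_pos":[0,0,0.4],"spin":0},{"fingers":4,"delta_pos":[0,0,0.4],"spin":0}]'; python3 st.py
```

```text
time_s: 10.55
tcp_pos: [0.544, 0.1425, 0.1555]
ee_rot: [[-0.603, -0.798, 0.001], [-0.798, 0.603, 0.0], [-0.001, -0.001, -1.0]]
wrist_force: [-1.6, 0.6, 0.2]
gripper_width: 0.496
t 10.55 tcp [0.544  0.1425 0.1555] yaw -127.07 z [ 1.1e-03  3.0e-04 -1.0e+00] j [ 31.2  19.3 -14.1   0.  -56.6 -68.3] F [-1.57  0.55  0.16] M [0.23  0.541 0.023] w 43.17
```

```bash
python3 -m inch '[{"fingers":4,"delta_pos":[0,0,0.15],"spin":0},{"fingers":4,"delta_pos":[0,0,0.3],"spin":0},{"fingers":4,"delta_pos":[0,0,0.3],"spin":0}]'; python3 st.py
```

```text
time_s: 10.85
tcp_pos: [0.544, 0.1425, 0.1521]
ee_rot: [[-0.603, -0.798, 0.001], [-0.798, 0.603, 0.0], [-0.001, -0.001, -1.0]]
wrist_force: [-3.2, 0.4, 2.4]
gripper_width: 0.503
t 10.85 tcp [0.544  0.1425 0.1521] yaw -127.07 z [ 1.e-03  3.e-04 -1.e+00] j [ 31.2  19.5 -14.3   0.  -56.1 -68.3] F [-3.23  0.38  2.44] M [ 0.402  0.754 -0.   ] w 43.79
```

```bash
python3 -m inch '[{"fingers":4,"delta_pos":[0.05,0.06,0.2],"spin":0},{"fingers":4,"delta_pos":[0.05,0.06,0.4],"spin":0},{"fingers":4,"delta_pos":[0.05,0.06,0.6],"spin":0},{"fingers":4,"delta_pos":[0.05,0.06,0.8],"spin":0},{"fingers":4,"delta_pos":[0.05,0.06,0.95],"spin":0},{"fingers":4,"delta_pos":[0.05,0.06,1.1],"spin":0},{"fingers":4,"delta_pos":[0.05,0.06,1.1],"spin":0}]'; python3 st.py
```

```text
time_s: 11.55
tcp_pos: [0.5439, 0.1426, 0.1418]
ee_rot: [[-0.603, -0.798, 0.003], [-0.798, 0.603, 0.001], [-0.002, -0.002, -1.0]]
wrist_force: [-3.0, 0.9, 8.6]
gripper_width: 0.497
t 11.55 tcp [0.5439 0.1426 0.1418] yaw -127.05 z [ 2.5e-03  5.0e-04 -1.0e+00] j [ 31.2  20.  -15.2   0.1 -54.6 -68.3] F [-2.97  0.92  8.56] M [0.314 0.757 0.053] w 43.24
```

```bash
python3 -m inch '[{"fingers":4,"delta_pos":[0,0,0.05],"spin":4},{"fingers":4,"delta_pos":[0,0,0.05],"spin":8},{"fingers":4,"delta_pos":[0,0,0.05],"spin":12},{"fingers":4,"delta_pos":[0,0,0.05],"spin":16},{"fingers":4,"delta_pos":[0,0,0.05],"spin":20},{"fingers":4,"delta_pos":[0,0,0.05],"spin":20}]'; python3 st.py
```

```text
time_s: 12.15
tcp_pos: [0.5446, 0.1427, 0.1418]
ee_rot: [[-0.84, -0.543, 0.004], [-0.543, 0.84, 0.001], [-0.004, -0.002, -1.0]]
wrist_force: [-1.8, 0.1, 8.9]
gripper_width: 0.496
t 12.15 tcp [0.5446 0.1427 0.1418] yaw -147.09 z [ 4.2e-03  8.0e-04 -1.0e+00] j [ 31.2  20.1 -15.2   0.1 -54.6 -88.4] F [-1.82  0.09  8.88] M [ 0.08   0.33  -0.038] w 43.14
```

```bash
python3 -m inch '[{"fingers":4,"delta_pos":[0,0,0],"spin":4},{"fingers":4,"delta_pos":[0,0,0],"spin":8},{"fingers":4,"delta_pos":[0,0,0],"spin":12},{"fingers":4,"delta_pos":[0,0,0],"spin":16},{"fingers":4,"delta_pos":[0,0,0],"spin":20},{"fingers":4,"delta_pos":[0,0,0],"spin":20}]'; python3 st.py;  python3 -m inch '[{"fingers":4,"delta_pos":[0,0,0],"spin":4},{"fingers":4,"delta_pos":[0,0,0],"spin":8},{"fingers":4,"delta_pos":[0,0,0],"spin":11},{"fingers":4,"delta_pos":[0,0,0],"spin":13},{"fingers":4,"delta_pos":[0,0,0],"spin":13}]'; python3 st.py
```

```text
time_s: 12.75
tcp_pos: [0.5445, 0.1427, 0.1417]
ee_rot: [[-0.975, -0.223, 0.004], [-0.223, 0.975, 0.001], [-0.004, -0.0, -1.0]]
wrist_force: [-2.3, 0.9, 7.8]
gripper_width: 0.496
t 12.75 tcp [0.5445 0.1427 0.1417] yaw -167.09 z [ 4.e-03  8.e-04 -1.e+00] j [ 3.120e+01  2.010e+01 -1.520e+01  1.000e-01 -5.460e+01 -1.084e+02] F [-2.27  0.9   7.83] M [ 0.092  0.419 -0.02 ] w 43.14
time_s: 13.25
tcp_pos: [0.5445, 0.1428, 0.1417]
ee_rot: [[-1.0, 0.001, 0.004], [0.001, 1.0, 0.001], [-0.004, 0.001, -1.0]]
wrist_force: [-2.4, -0.1, 8.8]
gripper_width: 0.503
t 13.25 tcp [0.5445 0.1428 0.1417] yaw 179.95 z [ 4.e-03  9.e-04 -1.e+00] j [ 3.120e+01  2.010e+01 -1.520e+01  1.000e-01 -5.460e+01 -1.213e+02] F [-2.39 -0.15  8.81] M [0.166 0.455 0.013] w 43.77
```

```bash
python3 -m inch '[{"fingers":4,"delta_pos":[0,0,-0.15],"spin":0},{"fingers":4,"delta_pos":[0,0,-0.3],"spin":0},{"fingers":4,"delta_pos":[0,0,-0.45],"spin":0},{"fingers":4,"delta_pos":[0,0,-0.55],"spin":0},{"fingers":4,"delta_pos":[0,0,-0.55],"spin":0}]'; python3 st.py; python3 -m inch '[{"fingers":4,"delta_pos":[0,0,-0.1],"spin":0},{"fingers":4,"delta_pos":[0,0,-0.2],"spin":0},{"fingers":4,"delta_pos":[0,0,-0.2],"spin":0}]'; python3 st.py
```

```text
time_s: 13.75
tcp_pos: [0.5443, 0.1428, 0.1462]
ee_rot: [[-1.0, 0.001, 0.003], [0.001, 1.0, 0.001], [-0.003, 0.001, -1.0]]
wrist_force: [1.5, 1.9, 5.4]
gripper_width: 0.499
t 13.75 tcp [0.5443 0.1428 0.1462] yaw 179.95 z [ 0.0033  0.0011 -1.    ] j [ 3.120e+01  1.980e+01 -1.480e+01  1.000e-01 -5.520e+01 -1.213e+02] F [1.47 1.91 5.43] M [ 0.277 -0.309  0.009] w 43.41
time_s: 14.05
tcp_pos: [0.5439, 0.1428, 0.1464]
ee_rot: [[-1.0, 0.002, 0.002], [0.002, 1.0, 0.001], [-0.002, 0.001, -1.0]]
wrist_force: [6.0, 2.9, -5.4]
gripper_width: 0.495
t 14.05 tcp [0.5439 0.1428 0.1464] yaw 179.9 z [ 0.0016  0.0011 -1.    ] j [  31.2   19.8  -14.8   -0.   -55.3 -121.3] F [ 5.98  2.87 -5.42] M [ 0.424 -1.754 -0.007] w 43.05
```

Lifting 2 mm more barely moved the jar (0.2 mm) while the upward pull rose by about 11 N. The foot is 18 mm below the mouth, so the lugs are in their pockets. I'll ease off and release.

```bash
python3 -m inch '[{"fingers":4,"delta_pos":[0,0,0.12],"spin":0},{"fingers":4,"delta_pos":[0,0,0.12],"spin":0},{"fingers":4.6,"delta_pos":[0,0,0.12],"spin":0},{"fingers":5.2,"delta_pos":[0,0,0.12],"spin":0},{"fingers":6.5,"delta_pos":[0,0,0.12],"spin":0},{"fingers":8,"delta_pos":[0,0,0.12],"spin":0},{"fingers":8.7,"delta_pos":[0,0,0.12],"spin":0},{"fingers":8.7,"delta_pos":[0,0,0.12],"spin":0}]'; python3 st.py;python3 -m inch '[{"fingers":8.7,"delta_pos":[0,0,-1],"spin":0},{"fingers":8.7,"delta_pos":[0,0,-3],"spin":0},{"fingers":8.7,"delta_pos":[0,0,-6],"spin":0},{"fingers":8.7,"delta_pos":[0,0,-10],"spin":0},{"fingers":8.7,"delta_pos":[5,0,-13],"spin":0},{"fingers":8.7,"delta_pos":[10,5,-14],"spin":0},{"fingers":8.7,"delta_pos":[14,10,-14],"spin":0},{"fingers":8.7,"delta_pos":[16,15,-14],"spin":0},{"fingers":8.7,"delta_pos":[18,20,-14],"spin":0},{"fingers":8.7,"delta_pos":[18,25,-14],"spin":0},{"fingers":8.7,"delta_pos":[18,28,-14],"spin":0},{"fingers":8.7,"delta_pos":[18,28,-14],"spin":0},{"fingers":8.7,"delta_pos":[18,28,-14],"spin":0}]'; python3 st.py
python3 - <<'E'
from h import *
im=capture("scene")[:,:,::-1];cv2.imwrite("pics/end_s.png",im);cv2.imwrite("pics/ends.png",cv2.resize(im[120:330,160:400],None,fx=2.8,fy=2.8,interpolation=cv2.INTER_CUBIC))
im=capture("top")[:,:,::-1];cv2.imwrite("pics/end_t.png",im);cv2.imwrite("pics/endt.png",cv2.resize(im[155:250,125:220],None,fx=6,fy=6,interpolation=cv2.INTER_CUBIC))
E
```

```text
time_s: 14.85
tcp_pos: [0.5426, 0.142, 0.1462]
ee_rot: [[-1.0, 0.002, -0.001], [0.002, 1.0, -0.0], [0.001, -0.0, -1.0]]
wrist_force: [-0.8, 0.4, 0.3]
gripper_width: 0.874
t 14.85 tcp [0.5426 0.142  0.1462] yaw 179.91 z [-8.e-04 -4.e-04 -1.e+00] j [  31.2   19.7  -14.9   -0.   -55.4 -121.3] F [-0.82  0.45  0.29] M [ 0.051 -0.201  0.024] w 76.08
time_s: 16.15
tcp_pos: [0.3626, 0.4254, 0.2861]
ee_rot: [[-1.0, -0.002, -0.0], [-0.002, 1.0, -0.0], [0.0, -0.0, -1.0]]
wrist_force: [-0.1, -0.1, -0.5]
gripper_width: 0.997
t 16.15 tcp [0.3626 0.4254 0.2861] yaw -179.9 z [-0.e+00 -1.e-04 -1.e+00] j [  66.2   13.4   -2.8    0.   -73.8 -156.1] F [-0.08 -0.05 -0.45] M [-0.003 -0.086 -0.005] w 86.77
```

View pics/ends.png

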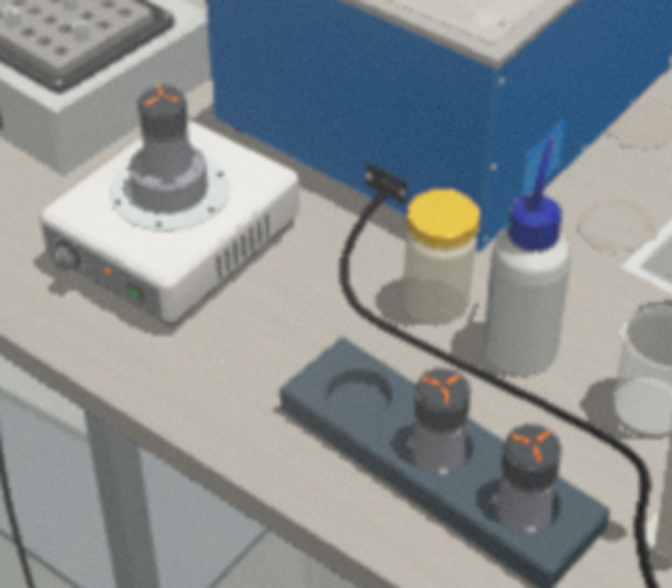

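View pics/endt.png

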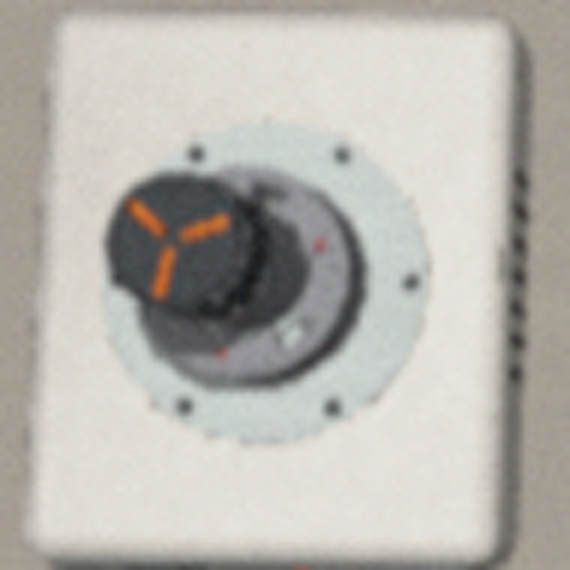

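View pics/end_t.png

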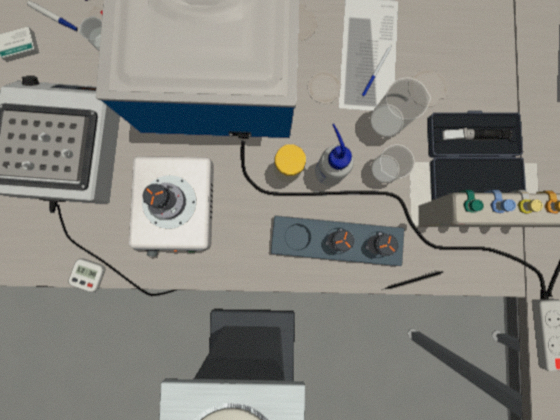

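Run:
```python
from h import *
P=lambda x,y:at("top",(x+.5)/6-.5+125,(y+.5)/6-.5+155,.182)[:2]
t=np.array([P(*p) for p in((130,205),(228,218),(160,297))]);print(P(170,243),t.mean(0),np.degrees(np.arctan2(*(t-t.mean(0)).T[::-1]))%120,proj("top",[.5433,.1415,.182]))
```

```text
[0.54439265 0.14280202] [0.54537252 0.14202631] [52.53949755 53.50944619 50.71995244] [153.58493395 195.68328688]
```

```bash
python3 -c "
from station import *
print(finish_job())"
```

```text
the job is handed in; nothing more can be done
None
```

The heavy jar is locked in the mill and the job is handed in, at about 16 s on the clock; no verdict was reported.

- **Finding the heavy jar:** I lifted the jar nearest the mill 23 mm and it weighed about 5.3 N, which only fits the tungsten carbide jar. I did not lift the other two; they still stand untouched in the rack.
- **Locking:** I set it in the seat with the lugs in the slots, pressed the foot to about 23 mm below the mouth and turned it 53° clockwise. The measured turning moment stayed under about 0.06 N m. It then rose about 4.6 mm, to 18 mm below the mouth.
- **Lock check before release:** a further lift of 2 mm moved the jar only 0.2 mm while the upward pull rose by about 11 N, so the lugs were held.
- **After release:** the pictures show the jar upright in the seat. Its lid bars measure about 52° against 50° for the red dots, which is within measuring error. The wash bottle, beaker and yellow-capped jar look unmoved, and the arm is clear.
- **Disagreement:** the scene camera put points up to about 6 mm off the top camera. The grip position agreed with the top camera, so I relied on that one.

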